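# Lay out the sake set for the guest

### The arm

A 6-joint arm with a two-finger parallel gripper is mounted at the origin on the work surface. World frame = base frame: x ahead of the robot, y to its left, z up, the work surface at z = 0. Lengths are in m, angles in degrees, forces in N, time in s.
With the tool pointing down it reaches from about 0.4 to 0.825 m from the base axis. Payload 7 kg.
Tool frame: the origin (TCP) lies midway between the tips of the shut fingers; the grasp point (between the pads) lies 19 mm behind it; y points along the fingers, z is the direction in which the jaws open and shut, and the axes are right-handed (so a half turn about y gives the same grasp; the last joint's range is limited). The gripper opens to 88 mm and grips with 3 to 60 N. Pads are 19 mm wide; open, the fingers measure 130 mm over their backs; the gripper's body (78 mm by 193 mm) begins 47 mm behind the grasp point.
Start: joints at [-59.525, 20.546, 0.682, 0, -70.136, -16.507], TCP at [0.163, -0.655, 0.202] pointing down, gripper open.
Joint ranges: [-176.03, 176.03], [-82.01, 121.73], [-58.28, 71.71], [-173.87, 95.51], [-174.79, -0.11], [-173.66, 173.66]. Speed limits (degrees/s): [136.94, 136.94, 172.46, 180, 180, 180].

### API

Orientations are given as [roll, pitch, yaw] about the fixed x, y, z axes, in that order (R = Rz(yaw) Ry(pitch) Rx(roll)).
In Python, from plant import ctrl gives the robot as it stands.
- The arm moves only by the tool step_arm, never from a script. Its argument "rows" is a list that holds one entry, the list of rows, each a list of 7 numbers: the gripper command: -1 is shut, 1 is fully open, values between are in proportion, then the shift along the world's x, y, z in cm, then the turn, a rotation vector about the world's x, y, z in degrees. In form: [[[fingers, tx, ty, tz, rx, ry, rz], ...]]. A call has 1 to 12 rows; each row shifts and turns the commanded pose from where the row before left it; what a row does not reach is not made up. A row lasts 1/8 s, in which the tool goes at most 62.5 mm and 10.7 degrees, less where a joint would pass 70% of its speed; a pose out of reach is approached as far as the arm can. A call is refused whole if a number of a shift passes 6.25 or a number of a turn 10.7, either way. A call with a gripper value outside its range is refused whole. The fingers move at their own pace and stop on an object; the grip force is fixed at half the most. Time passes only in rows, so rows that do not move let the fingers close. It gives the time, the measured TCP pose, the force and the opening at its end, in the units of the state.
- ctrl.get_obs(): the state, without advancing time (a new reading comes with each control period).
- ctrl.snapshot(name): name is "scene" or "side" or "wrist"; returns the picture (400x640x3 uint8, blue, green, red); there is no depth.
- ctrl.camera_params(name): a dict with "vertical_fov" (degrees; the focal length in pixels is half the picture's height over the tangent of half this angle, whatever the lens; pixels are square), "cx", "cy" (the principal point, pixels), "k1" (the pictures are not rectified: a ray, as slopes to the right and down, at radius r is drawn at 1 + k1 r^2 times it, then the intrinsics apply), "rvec" (rotation vector, rad) and "tvec" (3), from world to camera coordinates, as OpenCV has them. Camera axes: x right, y down, z forward; pixel columns grow to the right and rows downward; lengths in m; the calibration is good to about 2 mm. A picture is of the moment at which its call begins: read the wrist's pose just before it. camera_params takes no time and is no camera call; for the wrist camera it gives the pose at the moment of the call.
- ctrl.close_job(): hands the job in, once; it reports no verdict.
The state is a dict: "clock": time; "joint_pos": joint angles; "qvel": joint speeds; "tau": joint torques, N m; "tool_pos": TCP position; "orientation": TCP orientation; "force": force on the tool from outside, world axes, zero at the start; "moment": the same for the moment, N m; "opening": finger opening in m.
Only numpy, scipy, OpenCV 4.12 (cv2) and the standard library are available. Lean on these libraries where they do the work, as an engineer would, in place of code of your own. Each camera call takes 0.05 s, during which the arm holds its last target. There are 200 camera calls.

### The job

Move the four pieces of the sake set (flask, lidded jar, cup and square wooden masu) from the coasters on the drying rack to the four bays of the serving tray, one piece upright in the middle of each bay, in the reverse order: the piece now leftmost on the rack goes in the tray's rightmost bay and so on, so that the guest opposite sees the row as we see it now. Set each one down gently without dropping it, and leave the soy bottle beside the tray where it stands.

Things in the scene. Friction and masses are not known exactly. Their poses are not given: they have to be found in the camera images.
- flask: White ceramic sake flask, 150 mm tall, round: belly 66 mm across at 45 mm height, shoulder narrowing from 78 to 102 mm height, above that a straight neck 30 mm across from 102 mm to the top at 150 mm (take it there). About 0.22 kg. Origin: centre of its underside; z up its axis. Loose.
- jar: White ceramic round jar, its lid fixed on: straight sides 56 mm across from 6 to 54 mm height, a 58 mm rim line at 55 mm, low domed lid with a 16 mm knob, 74 mm tall in all. About 0.2 kg. Origin: centre of its underside; z up. Loose.
- cup: White ceramic straight cup without handle, open at the top, 56 mm across outside, 80 mm tall, wall 4 mm. About 0.16 kg. Origin: centre of its underside; z up. Loose.
- masu: Masu: square open-topped measuring cup of pale wood, 58 x 58 mm outside, 55 mm tall, walls 7 mm. About 0.11 kg. Origin: centre of its underside; x and y along its sides, within 0.15 rad of its coaster's; z up. Loose.
- mat_flask: Cork coaster, 70 x 70 x 6 mm, fixed on the slatted drying rack; the flask stands on it at the start, so it marks that piece's place in the old row. The four like coasters stand 85 mm apart in a straight row, in random order. Origin: centre of its underside, 20 mm above the table (top 26 mm). y runs along the row, +y to the robot's left within 0.1 rad.
- mat_jar: Cork coaster, 70 x 70 x 6 mm, fixed on the slatted drying rack; the jar stands on it at the start, so it marks that piece's place in the old row. The four like coasters stand 85 mm apart in a straight row, in random order. Origin: centre of its underside, 20 mm above the table (top 26 mm). y runs along the row, +y to the robot's left within 0.1 rad.
- mat_cup: Cork coaster, 70 x 70 x 6 mm, fixed on the slatted drying rack; the cup stands on it at the start, so it marks that piece's place in the old row. The four like coasters stand 85 mm apart in a straight row, in random order. Origin: centre of its underside, 20 mm above the table (top 26 mm). y runs along the row, +y to the robot's left within 0.1 rad.
- mat_masu: Cork coaster, 70 x 70 x 6 mm, fixed on the slatted drying rack; the masu stands on it at the start, so it marks that piece's place in the old row. The four like coasters stand 85 mm apart in a straight row, in random order. Origin: centre of its underside, 20 mm above the table (top 26 mm). y runs along the row, +y to the robot's left within 0.1 rad.
- serving_tray: Fixed wooden tray, 96 mm (x) by 356 mm (y), about 195 mm nearer or farther than the rack. Four bays (79 x 86 mm inside) in a row along y: centres at x = 0, y = +127.5, +42.5, -42.5, -127.5 mm; +y is the robot's left within 0.1 rad. Bay floors are 10 mm, dividers and rim 16 mm above the table. Origin: centre of its underside, at table height.
- soy_bottle: Amber glass soy bottle, 56 mm across, 130 mm tall, standing on the table just beyond the tray's left (+y) end, 235 to 250 mm from the tray's centre. Not to be moved. Origin: centre of its underside.
Mind the look-alikes: they are no part of the job. What is shaped like the cup but green, pink or yellow is not meant.

How it is judged (in metres and radians):
At the end, for the whole second after the job is handed in: Each piece stands on its bay's floor (origin within 15 mm of the bay centre along tray x and y, 5 to 14 mm above the tray underside), within 0.12 rad of upright, at rest (under 0.02 m/s), released; the piece from the k-th coaster from the left is in the k-th bay from the right (((y of flask in the frame of serving_tray between -0.1425 and -0.1125 m and y of each of mat_jar, mat_cup, mat_masu in the frame of mat_flask below 0 m) or (y of flask in the frame of serving_tray between -0.0575 and -0.0275 m and ((y of each of mat_jar, mat_cup in the frame of mat_flask below 0 m and y of mat_masu in the frame of mat_flask above 0 m) or (y of each of mat_jar, mat_masu in the frame of mat_flask below 0 m and y of mat_cup in the frame of mat_flask above 0 m) or (y of mat_jar in the frame of mat_flask above 0 m and y of each of mat_cup, mat_masu in the frame of mat_flask below 0 m))) or (y of flask in the frame of serving_tray between 0.0275 and 0.0575 m and ((y of mat_jar in the frame of mat_flask below 0 m and y of each of mat_cup, mat_masu in the frame of mat_flask above 0 m) or (y of each of mat_jar, mat_masu in the frame of mat_flask above 0 m and y of mat_cup in the frame of mat_flask below 0 m) or (y of each of mat_jar, mat_cup in the frame of mat_flask above 0 m and y of mat_masu in the frame of mat_flask below 0 m))) or (y of flask in the frame of serving_tray between 0.1125 and 0.1425 m and y of each of mat_jar, mat_cup, mat_masu in the frame of mat_flask above 0 m)) and x of flask in the frame of serving_tray between -0.015 and 0.015 m and z of flask in the frame of serving_tray between 0.005 and 0.014 m and angle between each of flask, jar, cup, masu's own z axis and vertical below 0.12 rad and linear speed of each of flask, jar, cup, masu below 0.02 m/s and ((y of jar in the frame of serving_tray between -0.1425 and -0.1125 m and y of each of mat_flask, mat_cup, mat_masu in the frame of mat_jar below 0 m) or (y of jar in the frame of serving_tray between -0.0575 and -0.0275 m and ((y of each of mat_flask, mat_cup in the frame of mat_jar below 0 m and y of mat_masu in the frame of mat_jar above 0 m) or (y of each of mat_flask, mat_masu in the frame of mat_jar below 0 m and y of mat_cup in the frame of mat_jar above 0 m) or (y of mat_flask in the frame of mat_jar above 0 m and y of each of mat_cup, mat_masu in the frame of mat_jar below 0 m))) or (y of jar in the frame of serving_tray between 0.0275 and 0.0575 m and ((y of mat_flask in the frame of mat_jar below 0 m and y of each of mat_cup, mat_masu in the frame of mat_jar above 0 m) or (y of each of mat_flask, mat_masu in the frame of mat_jar above 0 m and y of mat_cup in the frame of mat_jar below 0 m) or (y of each of mat_flask, mat_cup in the frame of mat_jar above 0 m and y of mat_masu in the frame of mat_jar below 0 m))) or (y of jar in the frame of serving_tray between 0.1125 and 0.1425 m and y of each of mat_flask, mat_cup, mat_masu in the frame of mat_jar above 0 m)) and x of jar in the frame of serving_tray between -0.015 and 0.015 m and z of jar in the frame of serving_tray between 0.005 and 0.014 m and ((y of cup in the frame of serving_tray between -0.1425 and -0.1125 m and y of each of mat_flask, mat_jar, mat_masu in the frame of mat_cup below 0 m) or (y of cup in the frame of serving_tray between -0.0575 and -0.0275 m and ((y of each of mat_flask, mat_jar in the frame of mat_cup below 0 m and y of mat_masu in the frame of mat_cup above 0 m) or (y of each of mat_flask, mat_masu in the frame of mat_cup below 0 m and y of mat_jar in the frame of mat_cup above 0 m) or (y of mat_flask in the frame of mat_cup above 0 m and y of each of mat_jar, mat_masu in the frame of mat_cup below 0 m))) or (y of cup in the frame of serving_tray between 0.0275 and 0.0575 m and ((y of mat_flask in the frame of mat_cup below 0 m and y of each of mat_jar, mat_masu in the frame of mat_cup above 0 m) or (y of each of mat_flask, mat_masu in the frame of mat_cup above 0 m and y of mat_jar in the frame of mat_cup below 0 m) or (y of each of mat_flask, mat_jar in the frame of mat_cup above 0 m and y of mat_masu in the frame of mat_cup below 0 m))) or (y of cup in the frame of serving_tray between 0.1125 and 0.1425 m and y of each of mat_flask, mat_jar, mat_masu in the frame of mat_cup above 0 m)) and x of cup in the frame of serving_tray between -0.015 and 0.015 m and z of cup in the frame of serving_tray between 0.005 and 0.014 m and ((y of masu in the frame of serving_tray between -0.1425 and -0.1125 m and y of each of mat_flask, mat_jar, mat_cup in the frame of mat_masu below 0 m) or (y of masu in the frame of serving_tray between -0.0575 and -0.0275 m and ((y of each of mat_flask, mat_jar in the frame of mat_masu below 0 m and y of mat_cup in the frame of mat_masu above 0 m) or (y of each of mat_flask, mat_cup in the frame of mat_masu below 0 m and y of mat_jar in the frame of mat_masu above 0 m) or (y of mat_flask in the frame of mat_masu above 0 m and y of each of mat_jar, mat_cup in the frame of mat_masu below 0 m))) or (y of masu in the frame of serving_tray between 0.0275 and 0.0575 m and ((y of mat_flask in the frame of mat_masu below 0 m and y of each of mat_jar, mat_cup in the frame of mat_masu above 0 m) or (y of each of mat_flask, mat_cup in the frame of mat_masu above 0 m and y of mat_jar in the frame of mat_masu below 0 m) or (y of each of mat_flask, mat_jar in the frame of mat_masu above 0 m and y of mat_cup in the frame of mat_masu below 0 m))) or (y of masu in the frame of serving_tray between 0.1125 and 0.1425 m and y of each of mat_flask, mat_jar, mat_cup in the frame of mat_masu above 0 m)) and x of masu in the frame of serving_tray between -0.015 and 0.015 m and z of masu in the frame of serving_tray between 0.005 and 0.014 m); the robot touches nothing.
It fails at once if the flask falls: in the air, touched by nothing, more than about 30 mm above the tray floor (height (world z) of flask above 0.045 m and contact force between flask and anything else below 0.005 N).
It fails at once if the jar falls: in the air, touched by nothing, more than about 30 mm above the tray floor (height (world z) of jar above 0.045 m and contact force between jar and anything else below 0.005 N).
It fails at once if the cup falls: in the air, touched by nothing, more than about 30 mm above the tray floor (height (world z) of cup above 0.045 m and contact force between cup and anything else below 0.005 N).
It fails at once if the masu falls: in the air, touched by nothing, more than about 30 mm above the tray floor (height (world z) of masu above 0.045 m and contact force between masu and anything else below 0.005 N).
It fails at once if the soy bottle is pushed more than 25 mm or tipped (distance of soy_bottle from where it was at the start of the episode above 0.025 m or angle between soy_bottle's own z axis and vertical above 0.25 rad).
It also fails if it takes over 120 s, if anything falls off the work surface, if the arm or the gripper's body presses on something with over 40 N, if the wrist force passes 120 N, or if a joint passes its speed limit or range.

## Working session

There is one attempt and no reset: what is moved stays moved. The work goes in short steps, Python scripts to look and compute and a tool call to move; the robot and the scene stay as the last step left them, time stands still between calls to the robot, and variables do not carry over. Pictures are saved under pics/ and viewed, about 12 in all and at most 16, crops included, and the job is handed in when it is done.

Besides the shell and the picture viewer there is one more tool, called after "Emit:" by a JSON object that holds its "method" and its "body". step_arm: Moves the arm, as the interface text tells. Its arguments: {"type":"object","properties":{"rows":{"type":"array"}},"required":["rows"]}

```bash
mkdir -p pics
cat > h.py <<'E'
import numpy as np, cv2
from plant import ctrl
def cam(n):
    p=ctrl.camera_params(n); f=200/np.tan(np.radians(p['vertical_fov'])/2)
    R=cv2.Rodrigues(np.array(p['rvec'],float))[0]; t=np.array(p['tvec'],float).ravel()
    return f,p['cx'],p['cy'],p['k1'],R,t
def world(c,u,v,z):
    f,cx,cy,k,R,t=c
    d=np.array([(u-cx)/f,(v-cy)/f]); s=d.copy()
    for _ in range(30): s=d/(1+k*(s@s))
    r=R.T@np.array([s[0],s[1],1]); o=-R.T@t
    return o+r*(z-o[2])/r[2]
def pix(c,P):
    f,cx,cy,k,R,t=c
    q=R@np.array(P,float)+t; s=q[:2]/q[2]; s=s*(1+k*(s@s))
    return s*f+[cx,cy]
E
python3 - <<'E'
from h import *
for n in("scene","side"):
    c=cam(n); print(n,c[0],c[1:4],(-c[4].T@c[5]).round(3))
    cv2.imwrite(f'pics/{n}0.png',ctrl.snapshot(n))
o=ctrl.get_obs(); print(o)
E
```

```text
scene 455.65939871418794 (323.3888026103884, 196.77721092566495, -0.09738556401999086) [0.981 0.245 0.827]
side 481.86670439287246 (318.124436721481, 198.5313829071899, -0.08007402419485248) [0.189 0.901 0.57 ]
{'clock': 0.1, 'joint_pos': array([-5.95239279e+01,  2.05889861e+01,  6.38641129e-01, -1.67447860e-02,
       -7.01353243e+01, -1.65059042e+01]), 'qvel': array([ 0.00207252, -0.0740626 ,  0.18650833,  0.08290062,  0.04263782,
       -0.07552356]), 'tau': array([-1.53682882e-03, -5.84163272e+01,  2.93750292e+01,  7.01561943e+00,
        1.01569746e-02, -5.12647239e-05]), 'tool_pos': array([ 0.16279542, -0.65458834,  0.20119794]), 'orientation': array([-8.99133884e+01,  9.24880500e-03,  1.39644732e+01]), 'force': array([ 0.12767329, -0.6317679 , -0.09788388]), 'moment': array([-0.00446408,  0.02388542,  0.00445886]), 'opening': 0.08758274793568079}
```

View pics/scene0.png

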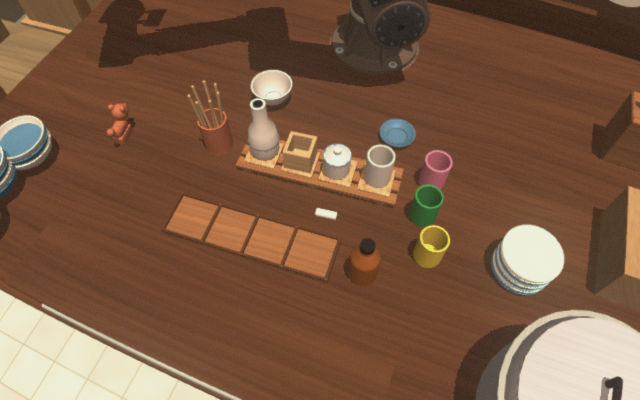

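View pics/side0.png

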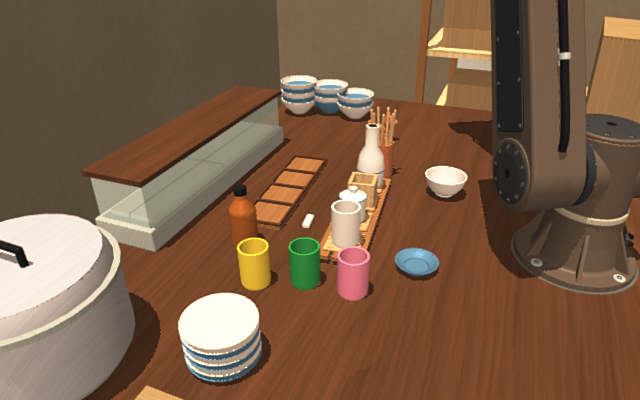

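The scene camera faces the robot, so image right is the robot's left. From the robot's left the order is cup (380,165), jar (337,162), masu (300,152), flask (263,135). The tray spans (165,230) to (335,260), with the soy bottle at (365,265). I'll measure on an enlarged crop.

Run:
```python
from h import *
im=cv2.imread('pics/scene0.png')[85:285,155:415]
cv2.imwrite('pics/crop1.png',cv2.resize(im,None,fx=3,fy=3,interpolation=cv2.INTER_CUBIC))
```

```text
(no output)
```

View pics/crop1.png

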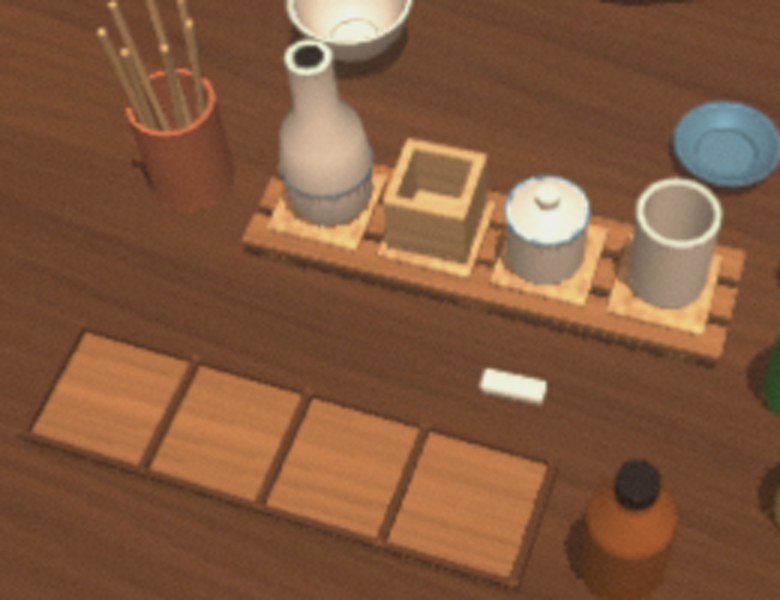

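Run:
```python
from h import *
c=cam('scene')
def w(n,u,v,z,full=False):
    if not full: u,v=u/3+155,v/3+85
    p=world(c,u,v,z); print(n,(p*1000).round(0)); return p
w('flask top',309,56,.176)
m=[w('masu',*q,.081) for q in[(410,142),(487,151),(460,215),(385,200)]]
print('masu c',np.mean(m,0).round(4))
w('jar knob',548,190,.100); w('cup rim',679,213,.106)
t=[w('tray',*q,.016) for q in[(82,330),(552,462),(516,583),(28,435)]]
print('tray c',np.mean(t,0).round(4))
w('soy cap',638,472,.13)
for q in[(270,228),(351,246),(380,246),(460,271),(496,282),(577,302),(611,307),(706,330)]: w('mat near corner',*q,.026)
w('pink rim',438,160,.08,1); w('green rim',429,196,.08,1);w('yellow',433,238,.08,1)
w('holder',170,100,.09); w('holder base',195,195,0); w('bowl',351,15,.05); w('edge',40,305,0,1);w('edge',240,400,0,1)
w('blue',398,130,.02,1)
c2=cam('wrist'); o=ctrl.get_obs(); print((-c2[4].T@c2[5]).round(3),o['tool_pos'].round(3),c2[4][2].round(2),c2[4][0].round(2))
```

```text
flask top [460. -99. 176.]
masu [431. -46.  81.]
masu [418.   7.  81.]
masu [477.  11.  81.]
masu [484. -42.  81.]
masu c [ 0.4525 -0.0175  0.081 ]
jar knob [449.  63. 100.]
cup rim [438. 152. 106.]
tray [ 624. -218.   16.]
tray [597. 125.  16.]
tray [684. 134.  16.]
tray [ 710. -209.   16.]
tray c [ 0.6537 -0.0419  0.016 ]
soy cap [639. 189. 130.]
mat near corner [ 501. -130.   26.]
mat near corner [494. -68.  26.]
mat near corner [486. -49.  26.]
mat near corner [485.  13.  26.]
mat near corner [484.  40.  26.]
mat near corner [479.  99.  26.]
mat near corner [474. 122.  26.]
mat near corner [467. 190.  26.]
pink rim [385. 259.  80.]
green rim [476. 264.  80.]
yellow [561. 294.  80.]
holder [ 465. -219.   90.]
holder base [ 479. -210.    0.]
bowl [ 307. -154.   50.]
edge [ 941. -362.    0.]
edge [938.  76.   0.]
blue [288. 153.  20.]
[ 0.097 -0.671  0.384] [ 0.163 -0.655  0.201] [ 0.25  0.06 -0.97] [-0.24  0.97  0.  ]
```

The row runs flask (460,-99), masu (452,-17), jar (449,63), cup (438,152) mm, with a tilt of about +5°. The spacing agrees with 85 mm. The tray centre is about (654,-42) mm with a yaw of about 4.4°, and its corner spans match 96 x 356 mm. So cup, jar, masu and flask go in bays -127.5, -42.5, +42.5 and +127.5. I'll use jaws along x (yaw ≈ 95) and take the flask first. First I move over the rack for a close look.

Emit:
{"method": "step_arm", "body": {"rows": [[[1,2.4,5.3,1.4,0,0,6.75],[1,2.4,5.3,1.4,0,0,6.75],[1,2.4,5.3,1.4,0,0,6.75],[1,2.4,5.3,1.4,0,0,6.75],[1,2.4,5.3,1.4,0,0,6.75],[1,2.4,5.3,1.4,0,0,6.75],[1,2.4,5.3,1.4,0,0,6.75],[1,2.4,5.3,1.4,0,0,6.75],[1,2.4,5.3,1.4,0,0,6.75],[1,2.4,5.3,1.4,0,0,6.75],[1,2.4,5.3,1.4,0,0,6.75],[1,2.4,5.3,1.4,0,0,6.75]]]}}

```text
clock: 1.6
tool_pos: [0.4511, -0.017, 0.3706]
orientation: [-90.0, -0.0, 95.2]
force: [1.5, -1.3, 0.4]
opening: 0.0877
```

Run:
```python
from h import *
o=ctrl.get_obs(); c=cam('wrist'); np.save('c1.npy',np.array(c,dtype=object),allow_pickle=True)
im=ctrl.snapshot('wrist'); cv2.imwrite('pics/w1.png',im)
print(o['tool_pos'].round(4),o['orientation'].round(2),o['joint_pos'].round(1),c[0],(-c[4].T@c[5]).round(3))
for P in[(.46,-.099,.176),(.4525,-.0175,.081),(.449,.063,.1),(.438,.152,.106)]: print(pix(c,P).round())
```

```text
[ 0.4511 -0.017   0.3706] [-9.003e+01 -1.000e-02  9.523e+01] [ 23.   -5.2  -8.3  -0.  -86.9 -17.8] 357.80100846250537 [ 0.458 -0.085  0.554]
[312.  85.]
[312. 152.]
[310. 214.]
[312. 277.]
```

View pics/w1.png

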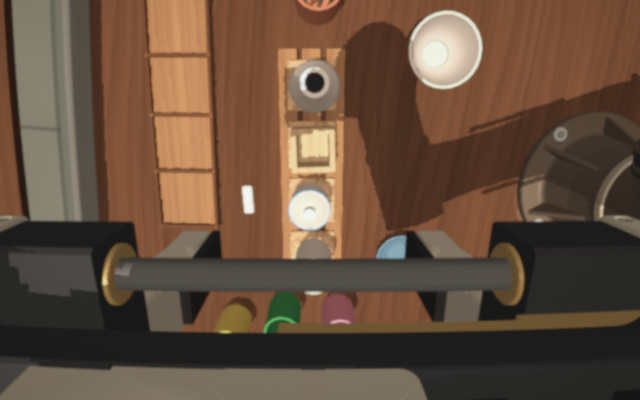

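The wrist view matches the predictions. The flask mouth is at (315,83) against (312,85) predicted, and the jar knob at (309,211) against (310,214). I'll take one enlarged crop for fine values.

Run:
```python
import cv2
im=cv2.imread('pics/w1.png')[0:240,140:350]
im=cv2.convertScaleAbs(im,alpha=1.3,beta=10)
im=cv2.resize(im,None,fx=2.5,fy=2.5,interpolation=cv2.INTER_CUBIC)
cv2.imwrite('pics/crop2.png',im)
```

```text
(no output)
```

View pics/crop2.png

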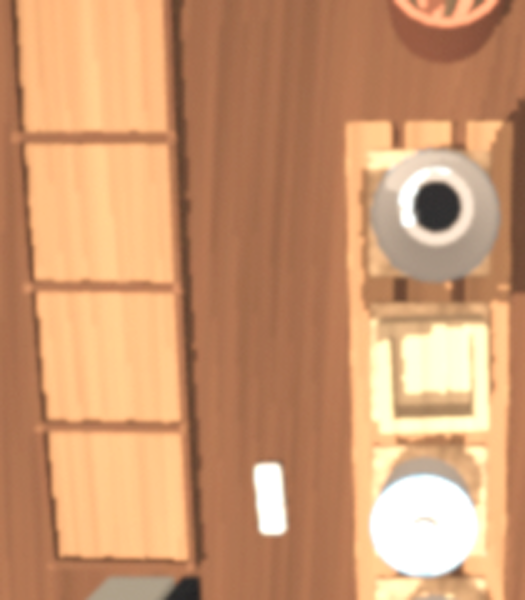

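Run:
```python
from h import *
c=np.load('c1.npy',allow_pickle=True)
def w(n,u,v,z):
    p=world(c,u/2.5+140,v/2.5,z); print(n,(p*1000).round(0)); return p
w('flask',437,206,.176)
m=[w('masu',*q,.081) for q in[(369,318),(489,317),(491,430),(376,434)]]; print(np.mean(m,0).round(4))
w('jar knob',427,521,.1)
for a,b in[((20,137),(172,135)),((28,288),(180,286)),((42,429),(183,427)),((50,565),(195,563))]:
    p=w('div',*a,.016);q=w('div',*b,.016); print('  mid',((p+q)*500).round(0))
```

```text
flask [ 458. -102.  176.]
masu [488. -47.  81.]
masu [425. -53.  81.]
masu [418.   6.  81.]
masu [479.  14.  81.]
[ 0.4525 -0.02    0.081 ]
jar knob [448.  55. 100.]
div [ 700. -128.   16.]
div [ 612. -136.   16.]
  mid [ 656. -132.   16.]
div [696. -43.  16.]
div [605. -51.  16.]
  mid [650. -47.  16.]
div [689.  43.  16.]
div [601.  34.  16.]
  mid [645.  38.  16.]
div [686. 132.  16.]
div [592. 122.  16.]
  mid [639. 127.  16.]
```

Emit:
{"method": "step_arm", "body": {"rows": [[[1,0.4,-4.1,-4.5,0,0,0],[1,0.4,-4.1,-4.5,0,0,0],[1,0,0,-4,0,0,0],[1,0,0,-4,0,0,0],[1,0,0,-3.5,0,0,0],[1,0,0,-3.1,0,0,0],[1,0,0,0,0,0,0],[1,0,0,0,0,0,0]]]}}

```text
clock: 2.65
tool_pos: [0.4596, -0.1011, 0.1352]
orientation: [-90.1, 0.0, 95.0]
force: [-0.4, 0.5, -0.2]
opening: 0.0877
```

Run:
```python
from h import *
cv2.imwrite('pics/w2.png',np.hstack([ctrl.snapshot('wrist')[100:,170:470],ctrl.snapshot('side')[60:360,230:480]][:1]))
c=cam('side');cv2.imwrite('pics/s2.png',cv2.resize(ctrl.snapshot('side')[60:280,290:510],None,fx=2.5,fy=2.5))
print(ctrl.get_obs()['tool_pos'].round(4))
```

```text
[ 0.4598 -0.1009  0.1354]
```

View pics/s2.png

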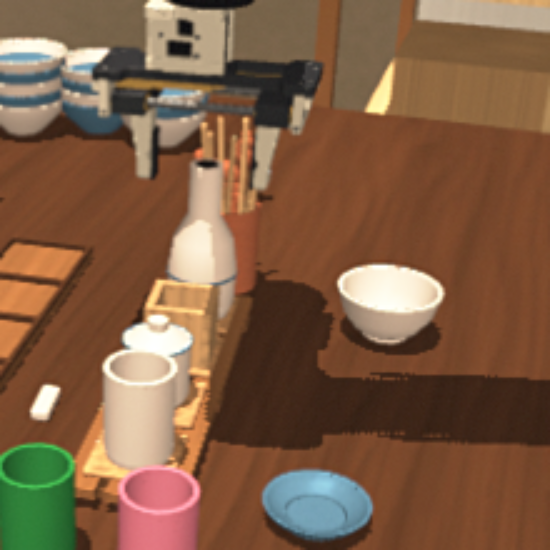

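Run:
```python
from h import *
c=cam('side')
for n,P in[('L',(.514,-.096,.135)),('R',(.406,-.106,.135)),('mid',(.4597,-.101,.135)),('ftop',(.459,-.101,.176)),('fbot',(.459,-.1,.026))]:
    print(n,((pix(c,P)-[290,60])*2.5).round())
```

```text
L [143. 200.]
R [259. 212.]
mid [201. 206.]
ftop [203. 165.]
fbot [197. 311.]
```

View pics/w2.png

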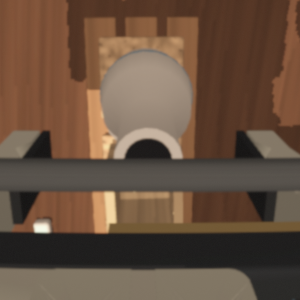

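The fingers are centred on the neck: the mouth is at x≈148 in the crop, midway between fingers at 45 and 245. When open, the tips sit about 20 mm above the nominal TCP. I'll close and lift a little.

Emit:
{"method": "step_arm", "body": {"rows": [[[-1,0,0,0,0,0,0],[-1,0,0,0,0,0,0],[-1,0,0,0,0,0,0],[-1,0,0,0,0,0,0],[-1,0,0,0,0,0,0],[-1,0,0,0,0,0,0],[-1,0,0,0,0,0,0],[-1,0,0,0,0,0,0]]]}}

```text
clock: 3.8
tool_pos: [0.4588, -0.1011, 0.134]
orientation: [-90.0, 0.0, 95.0]
force: [-0.8, 0.4, 0.1]
opening: 0.0289
```

Emit:
{"method": "step_arm", "body": {"rows": [[[-1,0,0,0.5,0,0,0],[-1,0,0,1,0,0,0],[-1,0,0,1.5,0,0,0],[-1,0,0,2,0,0,0],[-1,0,0,1,0,0,0],[-1,0,0,0,0,0,0]]]}}

```text
clock: 4.55
tool_pos: [0.4594, -0.1009, 0.195]
orientation: [-90.1, -0.0, 95.0]
force: [0.0, 0.7, -2.3]
opening: 0.0291
```

Emit:
{"method": "step_arm", "body": {"rows": [[[-1,3,0,1,0,0,0],[-1,4,0.3,0,0,0,0],[-1,4,2,0,0,0,0],[-1,3,3.5,0,0,0,0],[-1,2.2,3.5,0,0,0,0],[-1,2,3.5,0,0,0,0],[-1,0,3.5,0,0,0,0],[-1,0,2,-1,0,0,0],[-1,0,0,-2,0,0,0],[-1,0,0,0,0,0,0]]]}}

```text
clock: 5.8
tool_pos: [0.6391, 0.0816, 0.1714]
orientation: [-89.7, 0.1, 95.0]
force: [-0.5, -0.3, -1.8]
opening: 0.029
```

Run:
```python
from h import *
c=cam('scene');im=ctrl.snapshot('scene')
cv2.imwrite('pics/s3.png',cv2.resize(im[140:300,150:400],None,fx=3,fy=3,interpolation=cv2.INTER_CUBIC))
print(ctrl.get_obs()['tool_pos'].round(4))
b=np.array([.6415,.082,.01]);print(((pix(c,b)-[150,140])*3).round(),((pix(c,b+[0,0,.06])-[150,140])*3).round())
```

```text
[0.64   0.0815 0.1728]
[480. 336.] [478. 295.]
```

View pics/s3.png

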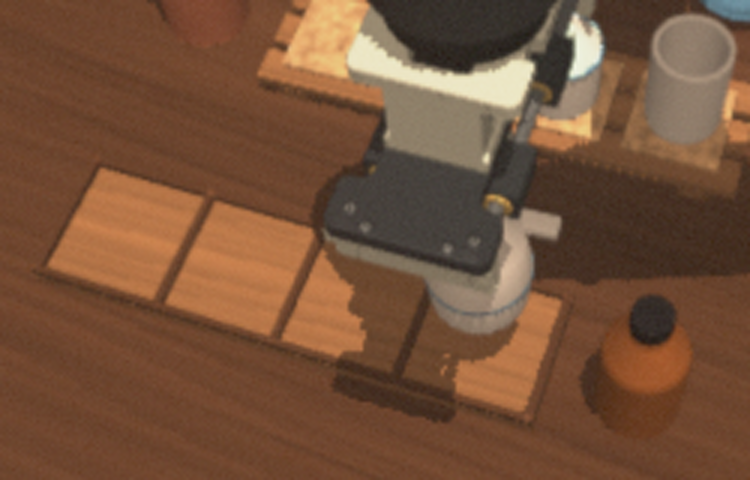

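The projected bay centre (480,336) agrees with the bay seen, whose corners average (482,336). Lowering.

Emit:
{"method": "step_arm", "body": {"rows": [[[-1,0.1,0,-2,0,0,0],[-1,0,0,-1.5,0,0,0],[-1,0,0,-1,0,0,0],[-1,0,0,-0.5,0,0,0],[-1,0,0,-0.3,0,0,0],[-1,0,0,-0.1,0,0,0],[-1,0,0,0,0,0,0]]]}}

```text
clock: 6.72
tool_pos: [0.6421, 0.0821, 0.1204]
orientation: [-90.0, -0.0, 95.0]
force: [-0.6, 0.3, -2.3]
opening: 0.029
```

Emit:
{"method": "step_arm", "body": {"rows": [[[-1,0,0,-0.1,0,0,0],[-1,0,0,-0.1,0,0,0],[-1,0,0,0,0,0,0]]]}}

```text
clock: 7.1
tool_pos: [0.6419, 0.082, 0.1181]
orientation: [-90.0, 0.0, 95.0]
force: [-0.4, 0.2, -2.3]
opening: 0.0292
```

Emit:
{"method": "step_arm", "body": {"rows": [[[-1,0,0,-0.1,0,0,0],[-1,0,0,0,0,0,0]]]}}

```text
clock: 7.35
tool_pos: [0.6423, 0.082, 0.118]
orientation: [-90.1, 0.0, 95.0]
force: [-1.5, -0.7, 5.6]
opening: 0.0294
```

Emit:
{"method": "step_arm", "body": {"rows": [[[0.2,0,0,0,0,0,0],[0.2,0,0,0,0,0,0],[0.2,0,0,0,0,0,0],[0.3,0,0,0,0,0,0],[1,0,0,2,0,0,0],[1,0,0,4,0,0,0],[1,0,0,3,0,0,0]]]}}

```text
clock: 8.22
tool_pos: [0.6423, 0.082, 0.2086]
orientation: [-90.1, 0.0, 95.0]
force: [0.3, 0.5, 1.0]
opening: 0.0813
```

Emit:
{"method": "step_arm", "body": {"rows": [[[1,-4,-2,0,0,0,0.5],[1,-4,-2,0,0,0,0.5],[1,-4,-2,0,0,0,0.5],[1,-4,-2,0,0,0,0.5],[1,-3,-2.1,0,0,0,0],[1,0,0,0,0,0,0]]]}}

```text
clock: 8.98
tool_pos: [0.4503, -0.02, 0.2077]
orientation: [-90.1, -0.0, 96.9]
force: [0.9, -0.6, -0.1]
opening: 0.0876
```

Run:
```python
from h import *
o=ctrl.get_obs();c=cam('wrist');im=ctrl.snapshot('wrist');s=ctrl.snapshot('scene')
np.save('c2.npy',np.array(c,dtype=object),allow_pickle=True)
cv2.imwrite('pics/w4.png',np.hstack([im[60:400,160:480],cv2.resize(s[140:310,150:380],None,fx=2,fy=2)]))
print(o['tool_pos'].round(4),o['orientation'].round(1),pix(c,(.4525,-.019,.081))-[160,60],pix(c,(.4485,.059,.1))-[160,60])
```

```text
[ 0.4503 -0.02    0.2077] [-90.1  -0.   96.9] [151.29230742 119.91432346] [145.27474531 209.72097555]
```

View pics/w4.png

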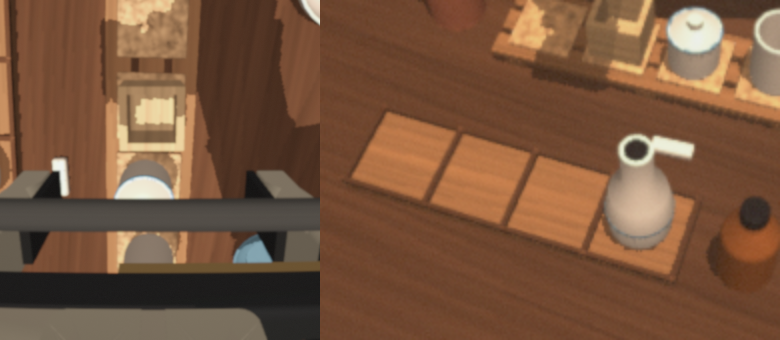

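The flask stands upright in the left bay. The masu rim centre is seen at (153,117) against (151,120) predicted, which puts it at about (451,-21) mm. Descending.

Emit:
{"method": "step_arm", "body": {"rows": [[[1,0,-0.1,-4,0,0,0],[1,0,0,-4,0,0,0],[1,0,0,-4,0,0,0],[1,0,0,-2.5,0,0,0],[1,0,0,-1.5,0,0,0],[1,0,0,-1,0,0,0],[1,0,0,0,0,0,0],[-1,0,0,0,0,0,0],[-1,0,0,0,0,0,0],[-1,0,0,0,0,0,0],[-1,0,0,0,0,0,0],[-1,0,0,0,0,0,0]]]}}

```text
clock: 10.58
tool_pos: [0.4521, -0.02, 0.0374]
orientation: [-90.0, -0.0, 97.0]
force: [-0.6, 0.5, 6.0]
opening: 0.0576
```

Emit:
{"method": "step_arm", "body": {"rows": [[[-1,0,0,0,0,0,0],[-1,0,0,0,0,0,0]]]}}

```text
clock: 10.82
tool_pos: [0.4521, -0.02, 0.0374]
orientation: [-90.0, -0.0, 97.0]
force: [-2.1, 0.7, 6.3]
opening: 0.0576
```

Emit:
{"method": "step_arm", "body": {"rows": [[[-1,0,0,0.5,0,0,0],[-1,0,0,1.5,0,0,0],[-1,0,0,2,0,0,0],[-1,3,0.3,1,0,0,-0.5],[-1,4,0.4,0,0,0,-0.5],[-1,4,0.4,0,0,0,-0.5],[-1,4,0.4,0,0,0,-0.5],[-1,3,0.4,-1,0,0,0],[-1,1.6,0,-1,0,0,0],[-1,0,0,-1,0,0,0],[-1,0,0,0,0,0,0]]]}}

```text
clock: 12.2
tool_pos: [0.6461, -0.0014, 0.0558]
orientation: [-89.8, 0.0, 94.9]
force: [0.3, 0.6, -1.6]
opening: 0.058
```

Emit:
{"method": "step_arm", "body": {"rows": [[[-1,0.1,0,-1.5,0,0,0],[-1,0,0,-1,0,0,0],[-1,0,0,-0.5,0,0,0],[-1,0,0,-0.3,0,0,0],[-1,0,0,-0.1,0,0,0],[-1,0,0,0,0,0,0]]]}}

```text
clock: 12.95
tool_pos: [0.6491, -0.001, 0.0232]
orientation: [-90.0, -0.0, 95.0]
force: [-0.0, -0.4, -0.9]
opening: 0.0574
```

Emit:
{"method": "step_arm", "body": {"rows": [[[-1,0,0,-0.1,0,0,0],[-1,0,0,-0.1,0,0,0],[-1,0,0,0,0,0,0]]]}}

```text
clock: 13.32
tool_pos: [0.6491, -0.001, 0.0215]
orientation: [-90.0, 0.0, 95.0]
force: [-2.2, 0.1, 3.2]
opening: 0.0576
```

Emit:
{"method": "step_arm", "body": {"rows": [[[0.6,0,0,0,0,0,0],[1,0,0,0,0,0,0],[1,0,0,0,0,0,0],[1,0,0,0,0,0,0],[1,0,0,2,0,0,0],[1,0,0,4,0,0,0],[1,0,0,5,0,0,0],[1,-3,0,5,0,0,0],[1,-5,1,2,0,0,0],[1,-5,2,0,0,0,0],[1,-5,2,0,0,0,0],[1,-2,1,0,0,0,0]]]}}

```text
clock: 14.82
tool_pos: [0.4467, 0.0593, 0.2015]
orientation: [-90.1, -0.1, 95.0]
force: [-0.3, -0.5, -0.5]
opening: 0.0875
```

Run:
```python
from h import *
ctrl.snapshot('side')
o=ctrl.get_obs();c=cam('wrist');im=ctrl.snapshot('wrist');s=ctrl.snapshot('scene')
cv2.imwrite('pics/w5.png',np.hstack([im[60:400,160:480],cv2.resize(s[140:310,150:380],None,fx=2,fy=2)]))
print(o['tool_pos'].round(4),o['orientation'].round(1))
print('tgt jar',pix(c,(.4485,.060,.1))-[160,60],pix(c,(.4485,.060,.026+.055))-[160,60],'cup',pix(c,(.438,.152,.106))-[160,60])
```

```text
[0.4457 0.0597 0.2017] [-90.1  -0.1  95. ]
tgt jar [150.40299304 125.74121   ] [150.55658118 120.58996018] cup [153.42886901 230.43900455]
```

View pics/w5.png

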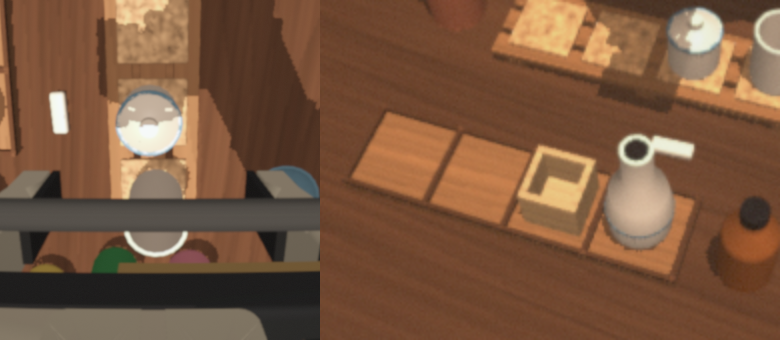

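The masu sits upright in its bay. The jar's rim circle is centred at (149,122) against (150,121) predicted, so the jar is at about (450,60) mm. Grasping.

Emit:
{"method": "step_arm", "body": {"rows": [[[1,0.4,0,-4,0,0,0],[1,0,0,-4,0,0,0],[1,0,0,-4,0,0,0],[1,0,0,-2.2,0,0,0],[1,0,0,-1.2,0,0,0],[1,0,0,-0.8,0,0,0],[1,0,0,0,0,0,0],[-1,0,0,0,0,0,0],[-1,0,0,0,0,0,0],[-1,0,0,0,0,0,0],[-1,0,0,0,0,0,0],[-1,0,0,0,0,0,0]]]}}

```text
clock: 16.48
tool_pos: [0.4525, 0.0588, 0.0392]
orientation: [-90.0, 0.0, 95.0]
force: [-3.6, -1.0, 5.5]
opening: 0.0551
```

Emit:
{"method": "step_arm", "body": {"rows": [[[-1,0,0,0,0,0,0],[-1,0,0,0,0,0,0]]]}}

```text
clock: 16.73
tool_pos: [0.4525, 0.0588, 0.0392]
orientation: [-90.0, 0.0, 95.0]
force: [-3.8, -0.1, 5.4]
opening: 0.0552
```

Emit:
{"method": "step_arm", "body": {"rows": [[[-1,0,0,0.5,0,0,0],[-1,0,0,1.5,0,0,0],[-1,0,0,2,0,0,0],[-1,2,-3,2,0,0,0],[-1,4,-3.5,0,0,0,0],[-1,4,-3.5,0,0,0,0],[-1,4,-3,0,0,0,0],[-1,4,-1.7,0,0,0,0],[-1,2.3,0,0,0,0,0],[-1,0,0,-1.5,0,0,0],[-1,0,0,-2,0,0,0],[-1,0,0,0,0,0,0]]]}}

```text
clock: 18.23
tool_pos: [0.6536, -0.0879, 0.0618]
orientation: [-89.7, -0.0, 95.0]
force: [0.1, -0.3, -0.5]
opening: 0.0552
```

Emit:
{"method": "step_arm", "body": {"rows": [[[-1,0.1,0,-1.5,0,0,0],[-1,0,0,-1,0,0,0],[-1,0,0,-0.7,0,0,0],[-1,0,0,-0.4,0,0,0],[-1,0,0,-0.2,0,0,0],[-1,0,0,0,0,0,0]]]}}

```text
clock: 18.98
tool_pos: [0.657, -0.088, 0.0262]
orientation: [-90.0, 0.0, 95.0]
force: [0.3, -0.6, -1.2]
opening: 0.0551
```

Emit:
{"method": "step_arm", "body": {"rows": [[[-1,0,0,-0.1,0,0,0],[-1,0,0,-0.1,0,0,0],[-1,0,0,-0.1,0,0,0],[-1,0,0,0,0,0,0]]]}}

```text
clock: 19.48
tool_pos: [0.657, -0.088, 0.0233]
orientation: [-90.0, 0.0, 95.0]
force: [-1.7, 0.9, 1.0]
opening: 0.0551
```

Emit:
{"method": "step_arm", "body": {"rows": [[[0.6,0,0,0,0,0,0],[1,0,0,0,0,0,0],[1,0,0,0,0,0,0],[1,0,0,0,0,0,0],[1,0,0,2,0,0,0],[1,0,0,5,0,0,0],[1,0,0,6,0,0,0],[1,-4,3,6,0,0,0],[1,-4.5,5,0,0,0,0],[1,-4.5,5,0,0,0,0],[1,-4.5,5,0,0,0,0],[1,-4.4,5,0,0,0,0]]]}}

```text
clock: 20.98
tool_pos: [0.4568, 0.1233, 0.2013]
orientation: [-90.0, -0.0, 94.9]
force: [0.1, 1.1, 1.2]
opening: 0.0877
```

Emit:
{"method": "step_arm", "body": {"rows": [[[1,0,1,0,0,0,0],[1,0,0,0,0,0,0]]]}}

```text
clock: 21.22
tool_pos: [0.4583, 0.1331, 0.2015]
orientation: [-90.1, -0.0, 95.1]
force: [1.1, -0.2, 0.2]
opening: 0.0879
```

Run:
```python
from h import *
o=ctrl.get_obs();c=cam('wrist');im=ctrl.snapshot('wrist');s=ctrl.snapshot('scene')
cv2.imwrite('pics/w6.png',np.hstack([im[60:400,160:480],cv2.resize(s[140:310,150:380],None,fx=2,fy=2)]))
print(o['tool_pos'].round(4),o['orientation'].round(1))
p=(.438,.15,.106);print('cup',pix(c,p)-[160,60],pix(c,(.428,.15,.106))-[160,60],pix(c,(.438,.16,.106))-[160,60])
```

```text
[0.4583 0.1331 0.2015] [-90.1  -0.   95.1]
cup [176.91149124 149.841308  ] [189.08703748 150.86609041] [175.6261383  161.40045974]
```

View pics/w6.png

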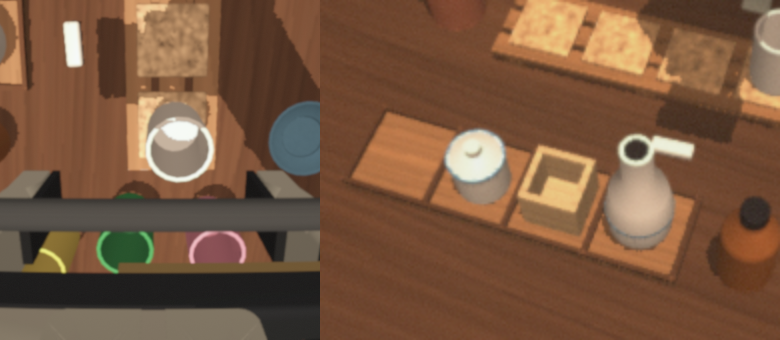

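The jar sits upright in its bay. The cup's rim is centred at (180,149), which puts it at about (436,150) mm. Grasping.

Emit:
{"method": "step_arm", "body": {"rows": [[[1,-1.1,0.9,0,0,0,0],[1,-1.1,0.8,-3,0,0,0],[1,0,0,-4,0,0,0],[1,0,0,-4,0,0,0],[1,0,0,-2.2,0,0,0],[1,0,0,-1.2,0,0,0],[1,0,0,-0.7,0,0,0],[1,0,0,0,0,0,0],[-1,0,0,0,0,0,0],[-1,0,0,0,0,0,0],[-1,0,0,0,0,0,0],[-1,0,0,0,0,0,0]]]}}

```text
clock: 22.82
tool_pos: [0.4362, 0.1493, 0.0503]
orientation: [-90.0, -0.0, 95.0]
force: [-1.6, -0.0, 2.5]
opening: 0.0558
```

Emit:
{"method": "step_arm", "body": {"rows": [[[-1,0,0,0,0,0,0],[-1,0,0,0,0,0,0],[-1,0,0,0,0,0,0]]]}}

```text
clock: 23.2
tool_pos: [0.4362, 0.1493, 0.0502]
orientation: [-90.0, -0.0, 95.0]
force: [-2.9, 0.1, 5.5]
opening: 0.0557
```

Emit:
{"method": "step_arm", "body": {"rows": [[[-1,0,0,0.5,0,0,0],[-1,0,0,1.5,0,0,0],[-1,0,0,3,0,0,0],[-1,1,-1,4,0,0,0],[-1,2.5,-3.2,2,0,0,0],[-1,2.5,-3.5,0,0,0,0],[-1,2.5,-3.5,0,0,0,0],[-1,2.5,-3.5,0,0,0,0],[-1,2.5,-3.5,0,0,0,0],[-1,2.5,-3.5,0,0,0,0],[-1,2.5,-3.5,0,0,0,0],[-1,2,-3,0,0,0,0]]]}}

```text
clock: 24.7
tool_pos: [0.6417, -0.1342, 0.1594]
orientation: [-89.9, -0.0, 94.9]
force: [-0.4, 0.6, -0.9]
opening: 0.0561
```

Emit:
{"method": "step_arm", "body": {"rows": [[[-1,1.2,-2.2,0,0,0,0],[-1,0.9,-1.8,0,0,0,0],[-1,0,0,-3,0,0,0],[-1,0,0,-3,0,0,0],[-1,0,0,-2.5,0,0,0],[-1,0,0,-1.5,0,0,0],[-1,0,0,-1,0,0,0],[-1,0,0,-0.7,0,0,0],[-1,0,0,-0.3,0,0,0],[-1,0,0,0,0,0,0]]]}}

```text
clock: 25.95
tool_pos: [0.6624, -0.1727, 0.0404]
orientation: [-90.0, 0.0, 95.0]
force: [-0.7, -0.2, -1.3]
opening: 0.0561
```

Emit:
{"method": "step_arm", "body": {"rows": [[[-1,0,0,-0.2,0,0,0],[-1,0,0,-0.2,0,0,0],[-1,0,0,-0.1,0,0,0],[-1,0,0,-0.1,0,0,0],[-1,0,0,0,0,0,0]]]}}

```text
clock: 26.58
tool_pos: [0.6622, -0.1728, 0.0344]
orientation: [-90.0, 0.0, 95.0]
force: [-0.7, -0.3, 2.3]
opening: 0.056
```

Emit:
{"method": "step_arm", "body": {"rows": [[[0.6,0,0,0,0,0,0],[1,0,0,0,0,0,0],[1,0,0,0,0,0,0],[1,0,0,0,0,0,0],[1,0,0,2,0,0,0],[1,0,0,4,0,0,0],[1,0,0,5,0,0,0],[1,0,0,5,0,0,0],[1,0,0,5,0,0,0],[1,-1,3,4,0,0,0],[1,-1,4,4,0,0,0],[1,0,4,3,0,0,0]]]}}

```text
clock: 28.08
tool_pos: [0.6418, -0.062, 0.3567]
orientation: [-90.1, -0.0, 94.9]
force: [1.2, -0.3, -0.2]
opening: 0.0876
```

Emit:
{"method": "step_arm", "body": {"rows": [[[1,0,2,0,0,0,0],[1,0,0,0,0,0,0],[1,0,0,0,0,0,0]]]}}

```text
clock: 28.45
tool_pos: [0.6419, -0.0432, 0.3529]
orientation: [-89.9, 0.0, 95.0]
force: [-0.3, -0.1, 0.7]
opening: 0.0874
```

Run:
```python
from h import *
o=ctrl.get_obs();c=cam('wrist');im=ctrl.snapshot('wrist');s=ctrl.snapshot('scene')
np.save('c3.npy',np.array(c,dtype=object),allow_pickle=True)
cv2.imwrite('pics/w7.png',cv2.resize(im[0:300,160:480],None,fx=2,fy=2,interpolation=cv2.INTER_CUBIC)); cv2.imwrite('pics/s7.png',s)
print(o['tool_pos'].round(4))
for n,b,z in(('cup',-.1275,.09),('jar',-.0425,.084),('masu',.0425,.065),('flask',.1275,.16)):
    P=np.array([.652-.082*b,-.045+.9966*b,z]); print(n,((pix(c,P)-[160,0])*2).round(), ((pix(c,[P[0],P[1],.010])-[160,0])*2).round(),pix(cam('scene'),P).round())
```

```text
[ 0.6419 -0.0432  0.3529]
cup [290.  92.] [292. 108.] [182. 198.]
jar [290. 238.] [292. 232.] [224. 211.]
masu [291. 364.] [292. 348.] [267. 228.]
flask [288. 544.] [292. 455.] [308. 215.]
```

View pics/w7.png

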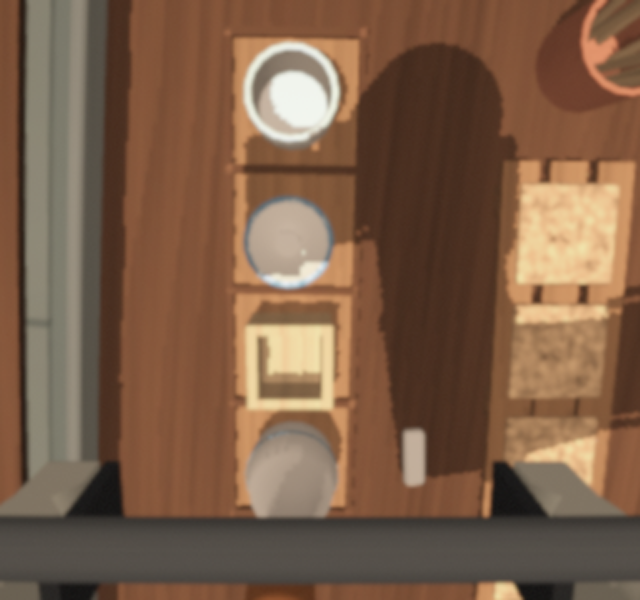

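View pics/s7.png

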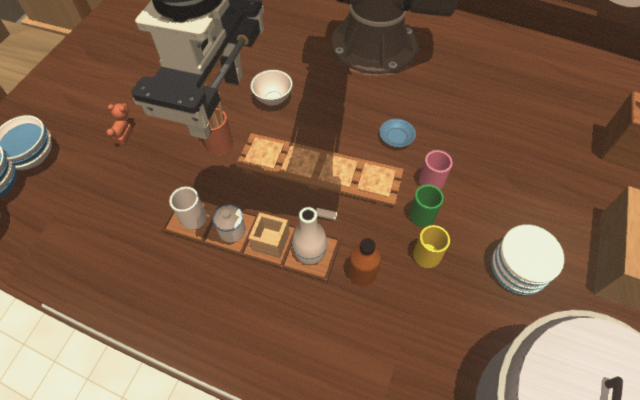

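The wrist picture shows the four pieces upright and centred in their bays. The cup is at (292,93), jar at (289,243), masu at (291,367) and flask at (292,470), and rims sit within about 5 mm of the bay centres. The scene picture has the flask mouth at (308,214) against (308,215) predicted, and the soy bottle unmoved at (365,265). Handing in.

```bash
python3 -c "
from plant import ctrl
print(ctrl.close_job())"
```

```text
the job is handed in; nothing more can be done
None
```

All four pieces are in the tray in reverse order, and the job is handed in at about 28 s on the robot's clock. From the robot's left the rack held cup, jar, masu, flask; the tray now holds flask, masu, jar, cup.

**Gripping and placing:** I took each piece with the jaws across the row and lowered it until the wrist force showed contact with the bay floor. Only then did I release it. The finger readings matched the piece sizes throughout.

**Last checks:** One wrist picture and one scene picture show all four upright, released and clear of the gripper. The soy bottle is where it started.

**Disagreements:**
- The tray position from the last picture differed by up to about 4 mm from the one I aimed at, at the rightmost bay. The cup and jar are therefore about 5 mm off centre, and the masu and flask less, against the 15 mm allowed.
- One travel move fell about 2 cm short because of the speed cap. I corrected it before grasping the cup.

No check failed. The hand-in reports no verdict.

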